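# File the birdhouse front panel in the slotted rack

### The job

Take the birdhouse front panel that leans on the stand and file it gently in the slotted wooden rack: on edge, entrance-hole end up as it is now, in the middle slot (the empty one next to the panel already filed), right down on the slot's floor and roughly centred across the rack. The rack's slotted comb is clamped somewhere along its rails, so look or feel for where the slot really is; do not press or drop the panel hard, and leave the other things on the table undisturbed.

Things in the scene. Friction and masses are not known exactly. Their poses are not given: they have to be found in the camera images.
- panel_center (a point): Centre of the loose plywood front panel, 140 high x 100 wide x 10 mm thick, 75 to 140 g; a 32 mm hole on its centre line, hole centre 60 mm below the top edge. Axes: x normal (thickness), y width, z up its height to the hole end. It starts leaning 30 degrees from vertical, top towards the stand's -x, its upper 75 mm free on both faces.
- stand: Fixed prop: wooden base 150 x 130 x 12 mm, 16 mm high lip on its +x side, wire bow 100 mm wide and 10 mm thick behind the panel, its top 72 mm above the table. The panel's lower edge rests on the base against the lip. Origin on the table under that edge; x level, from the panel's top towards the lip (away from the robot), z up. Left or right of the rack.
- rack: Fixed rack: base board 200 x 140 x 12 mm, two low rails (tops 22 mm up). Origin on the table under the board's centre; x level, across the slots, away from the robot; y along the slots; z up. A wooden comb, 146 mm long in x, 110 mm wide in y, is clamped immovably on it, its centre up to 10 mm either way in x from the rack's origin; this offset is NOT reported: see or feel it.
- rack_top (a point): Point above the rack's origin at the height of the comb's flat top faces (67 mm above the table); it does not follow the comb. Comb: vertical end faces 73 mm either side of its centre in x; three slots 14 mm wide, open above and at both ends, no lead-in, at -40, 0 and +40 mm from its centre in x, dividers 26 mm thick between them.
- rack_floor (a point): Point above the rack's origin at the height of the slot floors (22 mm above the table); it does not follow the comb. The comb's +40 mm slot (farthest from the robot) already holds a fixed plywood panel 10 mm thick, 100 mm wide, top 117 mm above the table. The middle slot (0 mm) is wanted; the slot at -40 mm stays empty.
- drill_center (a point): green enamel hand drill with side crank and wooden handles, about 270 mm long, lying on the right of the table; bystander (point about its middle)
- bit_center (a point): chrome spade bit, 145 mm long, lying in front of the robot; bystander (point about its middle)
- ring_center (a point): flat walnut entrance ring, 72 mm across, 12 mm thick; bystander lying between the stand and the rack (point about its middle)
- bracket0_center (a point): zinc L-shaped corner bracket, two legs of 70 mm, one lying and one upright; bystander on the right (point about its middle)
- bracket1_center (a point): second zinc corner bracket, same size; bystander on the left (point about its middle)
- glue_center (a point): white glue bottle, 54 mm across, 150 mm tall, standing; bystander on the right (point about its middle)
- sander_center (a point): cork sanding block 110 x 60 x 35 mm; bystander on the left (point about its middle)
Not all that is in view belongs to the job. Of the things that look like the part that bears panel_center, the smallest one is meant.

How it is judged:
At the end, for the whole second after the job is handed in: Panel released and at rest on the floor of the middle slot (centre 85 to 96 mm above the table), hole end up, within 0.13 rad of vertical and 0.17 rad of square to the rack, within 25 mm of centred along the slot and 16 mm of the rack origin in x (x of panel_center in the frame of rack between -0.016 and 0.016 m and y of panel_center in the frame of rack between -0.025 and 0.025 m and z of panel_center in the frame of rack between 0.085 and 0.096 m and angle between panel_center's own z axis and vertical below 0.13 rad and angle between the x axis of panel_center and the x axis of rack, either way round below 0.17 rad and linear speed of panel below 0.02 m/s and contact force between the fingers and panel below 0.05 N); the robot touches nothing.
It fails at once if the held panel is pressed or banged hard on the rack (over 100 N) (contact force between the fingers and panel above 1 N and contact force between panel and rack above 100 N).
It fails at once if the panel is dropped (falls free at over 0.5 m/s, a fall of more than about 12 mm) (contact force between the fingers and panel below 0.05 N and linear speed of panel above 0.5 m/s).
It fails at once if a bystander (drill, bit, ring, brackets, glue bottle or sanding block) is moved more than 40 mm (distance of any of drill_center, bit_center, ring_center, bracket0_center, bracket1_center, glue_center, sander_center from where it was at the start of the episode above 0.04 m).
It also fails if it takes over 48 s, if anything falls off the work surface, if the arm or the gripper's body presses on something with over 40 N, if the wrist force passes 120 N, or if a joint passes its speed limit or range.

### The arm

A 6-joint arm with a two-finger parallel gripper is mounted at the origin on the work surface. World frame = base frame: x ahead of the robot, y to its left, z up, the work surface at z = 0. Lengths are in m, angles in rad, forces in N, time in s.
With the tool pointing down it reaches from about 0.35 to 0.775 m from the base axis. Payload 7.3 kg.
Tool frame: the origin (TCP) lies midway between the tips of the shut fingers; the grasp point (between the pads) lies grasp_offset behind it (grasp_offset is the distance from the TCP to the grasp point, in m); z points along the fingers, y is the line along which they close (so a half turn about z gives the same grasp; the last joint's range is limited). The gripper opens to 92 mm and grips with 3 to 60 N. Pads are 19 mm wide; open, the fingers measure 130 mm over their backs; the gripper's body (75 mm by 190 mm) begins 47 mm behind the grasp point.
Start: joints at [-1.469, 0.342, 1.524, -0, 1.275, -0.146], TCP at [0.129, -0.509, 0.227] pointing down, gripper open.
Joint ranges: [-2.53, 2.53], [-0.77, 2.02], [0.04, 2.7], [-1, 4.14], [0.28, 2.66], [-3.11, 3.11]. Speed limits (rad/s): [2.57, 2.57, 3.14, 3.14, 3.14, 3.14].

### API

Orientations are given as [roll, pitch, yaw] about the fixed x, y, z axes, in that order (R = Rz(yaw) Ry(pitch) Rx(roll)).
In Python, from cell import * gives the robot as it stands.
- The arm moves only by the tool step_arm, never from a script. Its argument "plan" is a list of rows, each a list of 5 numbers: the closure, from -1 (fully open) to 1 (shut), then the shift along the tool's x, y, z in m, then the turn about the tool's z in rad. In form: [[hand, x, y, z, twist], ...]. A call has 1 to 20 rows; each row is the pose to reach, as a shift and turn from the pose commanded when the call began, along the tool's axes at that moment; what a row does not reach only later rows make up. A row lasts 1/8 s, in which the tool goes at most 62.5 mm and 10.7 degrees, less where a joint would pass 70% of its speed; a pose out of reach is approached as far as the arm can. A call with a gripper value outside its range is refused whole. The fingers move at their own pace and stop on an object; "grip_force" is the grip in N (left out, the last holds). Time passes only in rows, so rows that repeat a pose let the fingers close. It gives the time, the measured TCP pose, the force, the opening and the grip force at its end, in the units of the state.
- observe(): the state, without advancing time (a new reading comes with each control period).
- read_camera(name): name is "side" or "top"; returns a dict with "img" (480x640x3 uint8, red, green, blue), "range_z" (480x640 float32, m along the optical axis (not along the pixel's ray), 0 where there is no reading), "fx", "fy", "cx", "cy" (pixels), "R" (3x3) and "t" (3): a world point X has camera coordinates R X + t. Camera axes: x right, y down, z forward; pixel columns grow to the right and rows downward; lengths in m; the calibration is good to about 2 mm. A picture is of the moment at which its call begins.
- hand_in(): hands the job in; it is judged then, once.
The state is a dict: "time": time; "qpos": joint angles; "qvel": joint speeds; "joint_efforts": joint torques, N m; "tool_pos": TCP position; "tool_rot": TCP orientation; "contact_force": force on the tool from outside, world axes, zero at the start; "torque": the same for the moment, N m; "opening": finger opening in m; "grip_force": force on a finger pad.
Only numpy, scipy, OpenCV 4.12 (cv2) and the standard library are available. Lean on these libraries where they do the work, as an engineer would, in place of code of your own. Each camera call takes 0.05 s, during which the arm holds its last target. There are 200 camera calls.

## Working session

There is one attempt and no reset: what is moved stays moved. The work goes in short steps, Python scripts to look and compute and a tool call to move; the robot and the scene stay as the last step left them, time stands still between calls to the robot, and variables do not carry over. Pictures are saved under pics/ and viewed, at most 10 in all, crops included, and the job is handed in when it is done.

Besides the shell and the picture viewer there is one more tool, called as name(argument=value, ...), one argument or row to a line, values as JSON. step_arm: Moves the arm, as the interface text tells. Its arguments: {"type":"object","properties":{"plan":{"type":"array","items":{"type":"array","items":{"type":"number"}}},"grip_force":{"type":"number"}},"required":["plan"]}

```bash
mkdir -p pics; ls
python3 - <<'E'
from cell import *
import cv2,numpy as np
o=observe();print({k:np.round(v,3).tolist() for k,v in o.items()})
for n in("top","side"):
    c=read_camera(n);cv2.imwrite(f"pics/{n}0.png",c["img"][:,:,::-1]);np.savez(f"{n}0.npz",**c)
    print(n,c["fx"],c["cx"],c["cy"],np.round(c["R"],3).tolist(),np.round(-c["R"].T@c["t"],3))
E
```

```text
pics
{'time': 0.0, 'qpos': [-1.469, 0.343, 1.525, 0.0, 1.275, -0.146], 'qvel': [0.001, 0.001, 0.001, -0.001, -0.001, -0.0], 'joint_efforts': [-0.001, -43.125, -24.422, 0.072, 0.056, -0.0], 'tool_pos': [0.129, -0.509, 0.226], 'tool_rot': [-3.14, -0.0, 0.248], 'contact_force': [0.394, 0.38, 0.414], 'torque': [-0.006, -0.005, -0.033], 'grip_force': 0.0, 'opening': 0.092}
top 529.840595252396 320.5999175473661 226.43772098494935 [[0.002, -1.0, -0.003], [-0.995, -0.002, -0.105], [0.105, 0.003, -0.995]] [ 0.291 -0.119  1.425]
side 553.3611221710329 317.7969443568967 244.4118749744152 [[0.674, -0.738, -0.019], [-0.518, -0.455, -0.724], [0.526, 0.498, -0.689]] [-0.331 -0.841  1.082]
```

View pics/top0.png

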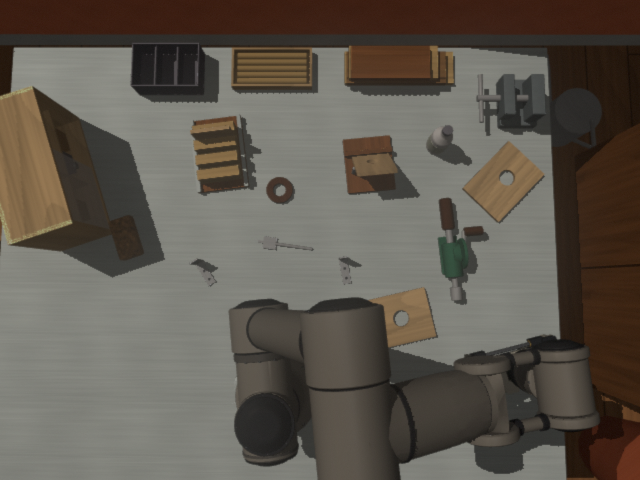

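View pics/side0.png

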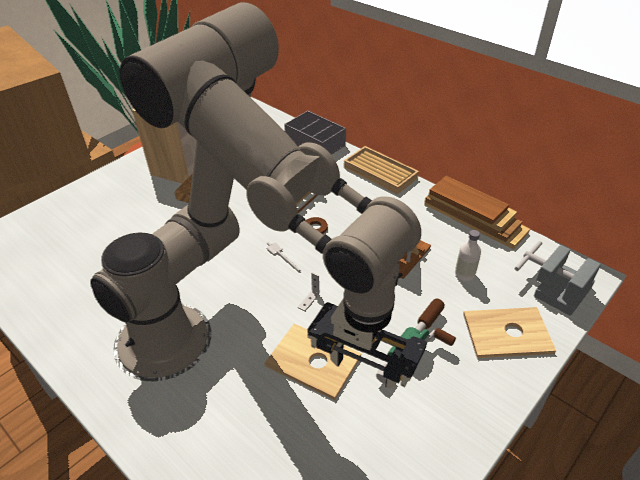

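Candidates for the panel (top view): leaning on the stand at (372,168), lying large boards at (505,180) and (405,318), and the filed one in the rack at (215,127). The leaning one is the smallest loose panel and fits the description. Next is a close crop of it, with depths.

```bash
cat > h.py <<'E'
import numpy as np,cv2
def world(c):
    z=c["range_z"].astype(float);v,u=np.mgrid[:480,:640]
    P=np.stack([(u-c["cx"])/c["fx"]*z,(v-c["cy"])/c["fy"]*z,z],-1)
    return (P-c["t"])@c["R"]
E
python3 - <<'E'
from h import *
c=np.load("top0.npz");W=world(c);im=c["img"][:,:,::-1]
a=cv2.resize(im[105:205,180:260],None,fx=5,fy=5,interpolation=2);b=cv2.resize(im[105:205,335:410],None,fx=5,fy=5,interpolation=2)
cv2.imwrite("pics/crop.png",np.hstack([a,b]))
np.set_printoptions(linewidth=250,suppress=True)
# stand / rack boundaries via height maps (mm)
for u0,u1,v0,v1 in((335,412,126,204),(186,262,110,202)):
    print((W[v0:v1:4,u0:u1:4,2]*1000).round().astype(int))
def rep(n,m,):
    P=W[m];q=np.argwhere(m);print(n,len(P),P.mean(0).round(4),cv2.minAreaRect((P[:,:2]*1000).astype(np.float32)))
S=np.zeros((480,640),bool);S[120:210,335:412]=1
R=np.zeros((480,640),bool);R[105:205,180:262]=1
z=W[...,2]
rep("standbase",S&(abs(z-.012)<.004));rep("panel hi",S&(z>.08))
P=W[S&(z>.08)];m=P.mean(0);print(np.linalg.svd(P-m,full_matrices=False)[2].round(3),P[:,2].max())
rep("rack>8mm",R&(z>.007));rep("combtop",R&(abs(z-.067)<.006));rep("filed",R&(z>.09))
rep("board",R&(abs(z-.012)<.004))
E
```

```text
[[   0   -5   -2    1   -3   -1   -2   -1    2   -4   -3    2   -2   -1    2   -4    4   -6   -1    1]
 [   1   -2   -1    3   -4    1   -2    2    2   -2    0   -2    0   -4   -2    0   -1   -3   -2   -1]
 [   1    1    5   -6    4    1    0    0   -4   -7    1    0   -3   -4    6 1425   -4    0    2   -5]
 [  -1    5   -4   -9   -2   10    9   18   12    9   11   10    9   16    0    1   -3   -2   -3   -3]
 [  -1   -2    9   19    8   11   15   11   12   14    9   12   16    7   -6    0   -2    1   -5    0]
 [  -4    0    8   13   11   15    8   15   15   14    9   14   16   13    0   -1    0   -5    0    2]
 [   4    1    4   13   10   12   34   23   28   31   25   31   24   34   24    5    1    2   -2   -2]
 [  -3   -3   -3   24   30   21   20   26   22   18   16   18   24   29    9   -8    3   -4    1    1]
 [   4    3    1   12    8   34   44   44   45   49   47   49   53   58    9    0    5    4   -1   -3]
 [   1    3    4   14   15   62   70   67   53   48   49   80   81   86   88    3    2   -3   -3   -2]
 [  -4    0   -1   10    7   92   95  102  100  104  104  112  115  11
[... 3445 characters left out ...]
100.26104736328125, 355.8616943359375), 55.78822708129883)
[[ 0.213 -0.099 -0.972]
 [ 0.049 -0.993  0.112]
 [ 0.976  0.071  0.206]] 1.4247063050045699
rack>8mm 3791 [0.6263 0.1539 0.0619] ((505.8848876953125, 114.389892578125), (580.7452392578125, 253.24325561523438), 23.770505905151367)
combtop 1469 [0.6275 0.1612 0.0666] ((635.2799682617188, 163.16464233398438), (148.26080322265625, 110.70905303955078), 7.829207897186279)
filed 311 [0.6298 0.1346 0.2627] ((509.9075622558594, 19.485382080078125), (510.07415771484375, 85.91010284423828), 41.812740325927734)
board 644 [0.6192 0.1508 0.0119] ((634.5541381835938, 158.76351928710938), (266.12652587890625, 219.73365783691406), 0.8356907367706299)
```

View pics/crop.png

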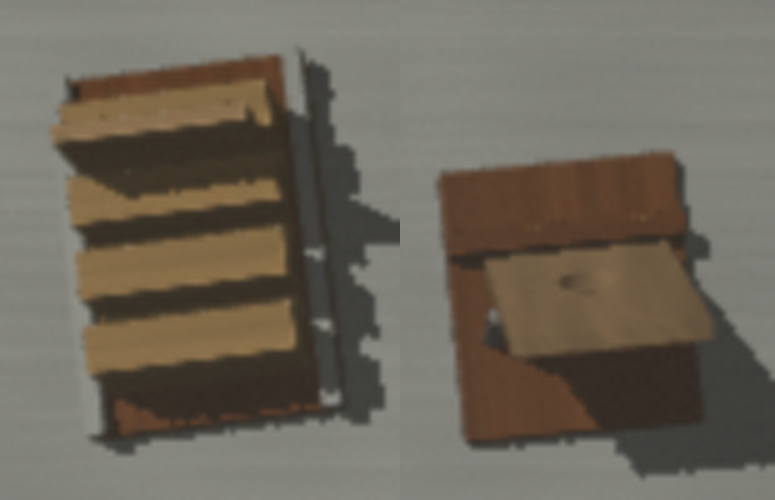

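The crop confirms the smallest panel leaning on the stand, with its hole near (370,161) in the full image and its top towards the robot. The middle slot is the dark band at about (217,165). Next I'll fit the panel and comb poses.

Run:
```python
from h import *
from cell import *
import cell
print("go",globals().get("grasp_offset"))
c=np.load("top0.npz");W=world(c);z=W[...,2];np.set_printoptions(suppress=True)
def clean(m):
    m=m.astype(np.uint8);n,l,s,_=cv2.connectedComponentsWithStats(m,connectivity=4);return l==1+s[1:,4].argmax()
S=np.zeros((480,640),bool);S[120:210,335:412]=1
R=np.zeros((480,640),bool);R[105:205,180:262]=1
def rect(n,m):
    P=W[m];r=cv2.minAreaRect((P[:,:2]*1000).astype(np.float32));print(n,len(P),r)
hsv=cv2.cvtColor(c["img"],cv2.COLOR_RGB2HSV)
# stand footprint
rect("stand",clean(S&(z>.007)&(z<.02)))
p=clean(S&(z>.065)&(z<.16));P=W[p]
for _ in range(3):
    m=P.mean(0);n=np.linalg.svd(P-m,full_matrices=False)[2][2];n*=np.sign(n[2]);d=(P-m)@n;P=P[abs(d)<.006]
print("panel upper-face n",n.round(3),"tilt",np.degrees(np.arcsin(n[2])),"yaw",np.degrees(np.arctan2(n[1],n[0])),"c",m.round(4),len(P))
ey=np.cross([0,0,1],n);ey/=np.linalg.norm(ey);ez=np.cross(n,ey)
a=(P-m)@ey;b=(P-m)@ez
print("width",np.percentile(a,[1,99]),"height",np.percentile(b,[1,99]))
tc=m+ey*(np.percentile(a,1)+np.percentile(a,99))/2+ez*np.percentile(b,99.5);print("top face edge centre",tc.round(4))
# comb top
t=R&(abs(z-.067)<.008);t=cv2.morphologyEx(t.astype(np.uint8),cv2.MORPH_OPEN,np.ones((3,3)))>0
rect("comb",t)
P=W[t][:,:2]
# slot edges: scan yaw for sharpest profile along x'
best=None
for th in np.radians(np.arange(-12,12,.25)):
    s=P@[np.cos(th),np.sin(th)];h=np.histogram(s,np.arange(.5,.85,.002))[0];v=h.var()
    if best is None or v>best[0]:best=(v,th,h,s)
v,th,h,s=best;print("yaw",np.degrees(th));e=np.arange(.5,.85,.002)
print([(round(e[i],3),int(k)) for i,k in enumerate(h) if k])
t_=P@[-np.sin(th),np.cos(th)];print("along",np.percentile(t_,[1,99]))
gb=clean((z>.05)&(z<.16)&(np.mgrid[:480,:640][1]>425)&(np.mgrid[:480,:640][1]<460)&(np.mgrid[:480,:640][0]<160)&(np.mgrid[:480,:640][0]>110));print("glue",W[gb].mean(0))
```

```text
go 0.0188
stand 879 ((586.2127685546875, -245.9715576171875), (101.75190734863281, 131.52407836914062), 4.879015922546387)
panel upper-face n [0.836 0.085 0.542] tilt 32.80099376405883 yaw 5.8055272122208 c [ 0.5796 -0.2509  0.1117] 512
width [-0.04968302  0.04923157] height [-0.05345708  0.03408808]
top face edge centre [ 0.5608 -0.253   0.1411]
comb 1476 ((635.44482421875, 162.94313049316406), (148.7871551513672, 109.88499450683594), 7.251180648803711)
yaw 7.499999999999999
[(np.float64(0.576), 8), (np.float64(0.578), 40), (np.float64(0.58), 26), (np.float64(0.582), 36), (np.float64(0.584), 29), (np.float64(0.586), 34), (np.float64(0.588), 27), (np.float64(0.59), 35), (np.float64(0.592), 28), (np.float64(0.594), 35), (np.float64(0.596), 32), (np.float64(0.598), 29), (np.float64(0.6), 35), (np.float64(0.602), 24), (np.float64(0.604), 10), (np.float64(0.616), 4), (np.float64(0.618), 42), (np.float64(0.62), 37), (np.float64(0.622), 25), (np.float64(0.624), 28), (np.float64(0.626), 32), (np.float64(0.628), 36), (np.float64(0.63), 28), (np.float64(0.632), 36), (np.float64(0.634), 33), (
[... 277 characters left out ...]
t64(0.666), 25), (np.float64(0.668), 31), (np.float64(0.67), 28), (np.float64(0.672), 35), (np.float64(0.674), 26), (np.float64(0.676), 36), (np.float64(0.678), 25), (np.float64(0.68), 29), (np.float64(0.682), 29), (np.float64(0.684), 10), (np.float64(0.686), 13), (np.float64(0.688), 11), (np.float64(0.698), 1), (np.float64(0.7), 2), (np.float64(0.702), 3), (np.float64(0.704), 1), (np.float64(0.706), 3), (np.float64(0.708), 4), (np.float64(0.71), 1), (np.float64(0.712), 10), (np.float64(0.714), 26), (np.float64(0.716), 31), (np.float64(0.718), 29), (np.float64(0.72), 34), (np.float64(0.722), 27), (np.float64(0.724), 8)]
along [0.02452891 0.13176072]
glue [ 0.65816377 -0.42055158  0.10457208]
```

step_arm(
  plan=[
    [-1,0.1,-0.03,-0.03,-0.15],
    [-1,0.508,-0.138,-0.03,-1.415],
    [-1,0.508,-0.138,-0.03,-1.415],
    [-1,0.508,-0.138,-0.03,-1.415],
    [-1,0.508,-0.138,-0.03,-1.415],
    [-1,0.508,-0.138,-0.03,-1.415],
    [-1,0.508,-0.138,-0.03,-1.415],
    [-1,0.508,-0.138,-0.03,-1.415],
    [-1,0.508,-0.138,-0.03,-1.415],
    [-1,0.508,-0.138,-0.03,-1.415],
    [-1,0.508,-0.138,-0.03,-1.415],
    [-1,0.508,-0.138,-0.03,-1.415],
    [-1,0.508,-0.138,-0.03,-1.415],
    [-1,0.508,-0.138,-0.03,-1.415],
  ],
)

```text
time: 1.85
tool_pos: [0.5871, -0.2511, 0.257]
tool_rot: [3.141, 0.0, 1.662]
contact_force: [0.1, -0.5, 0.1]
opening: 0.0918
grip_force: 0.0
```

Run:
```python
from cell import *
import cv2,numpy as np
o=observe();print({k:np.round(o[k],4).tolist() for k in("time","tool_pos","tool_rot","contact_force","qpos")})
c=read_camera("side");X=np.array([.58,-.25,.1]);p=c["R"]@X+c["t"];u,v=int(c["fx"]*p[0]/p[2]+c["cx"]),int(c["fy"]*p[1]/p[2]+c["cy"]);print(u,v)
cv2.imwrite("pics/s1.png",cv2.resize(c["img"][v-90:v+60,u-100:u+100,::-1],None,fx=4,fy=4))
```

```text
{'time': 1.85, 'tool_pos': [0.5871, -0.2511, 0.257], 'tool_rot': [3.1414, 0.0003, 1.6619], 'contact_force': [0.1263, -0.5276, 0.1357], 'qpos': [-0.524, 0.54, 1.1251, -0.0001, 1.4762, -0.6151]}
392 233
```

View pics/s1.png

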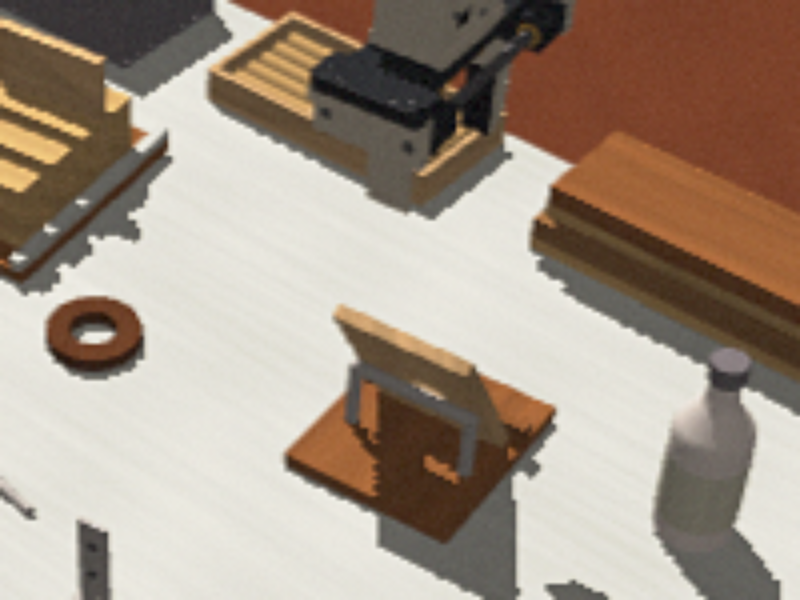

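The side view shows the panel leaning on the wire bow with its top near crop (405,340). The gripper is aligned above it and the space around it is clear. Now I'll descend to straddle it.

step_arm(
  plan=[
    [-1,0,0,0.05,0],
    [-1,0,0,0.1,0],
    [-1,0,0,0.12,0],
    [-1,0,0,0.135,0],
    [-1,0,0,0.149,0],
    [-1,0,0,0.149,0],
    [-1,0,0,0.149,0],
  ],
)

```text
time: 2.78
tool_pos: [0.5879, -0.2509, 0.1086]
tool_rot: [3.14, 0.001, 1.663]
contact_force: [0.0, 0.0, 0.5]
opening: 0.0918
grip_force: 0.0
```

step_arm(
  plan=[
    [0.13,0,0,0,0],
    [0.13,0,0,0,0],
    [0.13,0,0,0,0],
    [0.13,0,0,0,0],
    [0.13,0,0.005,0,0],
    [0.2,0,0.01,0,0],
    [0.25,0,0.014,-0.001,0],
    [0.3,0,0.018,-0.002,0],
    [0.36,0,0.022,-0.004,0],
    [0.42,0,0.026,-0.005,0],
    [0.48,0,0.03,-0.006,0],
    [0.52,0,0.033,-0.007,0],
    [0.52,0,0.034,-0.007,0],
    [0.52,0,0.034,-0.007,0],
  ],
  grip_force=8,
)

```text
time: 4.53
tool_pos: [0.6213, -0.2475, 0.1147]
tool_rot: [-3.141, 0.0, 1.663]
contact_force: [-0.3, -0.5, 0.1]
opening: 0.0219
grip_force: 0.0
```

Run:
```python
from cell import *
import cv2,numpy as np
c=read_camera("side");u,v=392,233
cv2.imwrite("pics/s2.png",cv2.resize(c["img"][v-90:v+60,u-100:u+100,::-1],None,fx=4,fy=4))
```

```text
(no output)
```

View pics/s2.png

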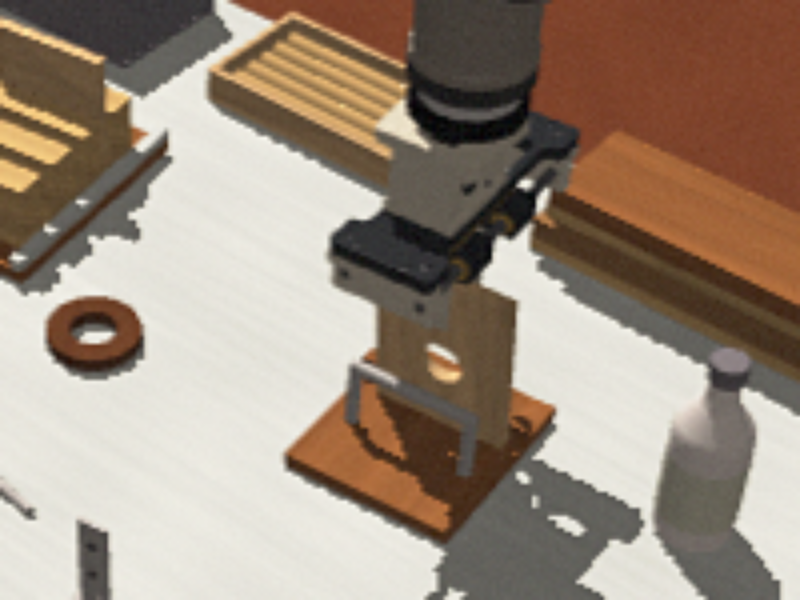

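The panel now stands upright between the fingers, with its hole at crop (443,362). I'll close the grip.

step_arm(
  plan=[
    [0.7,0,0.002,0,0],
    [0.9,0,0.002,0,0],
    [0.9,0,0.002,0,0],
    [0.9,0,0.002,0,0],
    [0.9,0,0.002,0,0],
  ],
  grip_force=20,
)

```text
time: 5.2
tool_pos: [0.6233, -0.2473, 0.1147]
tool_rot: [3.141, 0.0, 1.663]
contact_force: [0.3, -0.0, -0.0]
opening: 0.0097
grip_force: 20.0
```

step_arm(
  plan=[
    [0.9,0,0,-0.01,0],
    [0.9,0,0,-0.03,0],
    [0.9,0,0,-0.07,0],
    [0.9,0,0,-0.115,0],
    [0.9,0.02,0.002,-0.115,0],
    [0.9,0.06,0.007,-0.115,-0.005],
    [0.9,0.11,0.013,-0.115,-0.01],
    [0.9,0.16,0.02,-0.115,-0.015],
    [0.9,0.21,0.026,-0.115,-0.02],
    [0.9,0.26,0.032,-0.115,-0.025],
    [0.9,0.31,0.038,-0.115,-0.03],
    [0.9,0.35,0.043,-0.115,-0.037],
    [0.9,0.38,0.047,-0.115,-0.037],
    [0.9,0.4,0.049,-0.11,-0.037],
    [0.9,0.407,0.05,-0.1,-0.037],
    [0.9,0.407,0.05,-0.09,-0.037],
    [0.9,0.407,0.05,-0.08,-0.037],
    [0.9,0.407,0.05,-0.08,-0.037],
  ],
)

```text
time: 7.45
tool_pos: [0.6352, 0.1615, 0.1933]
tool_rot: [-3.139, 0.0, 1.698]
contact_force: [-0.7, 0.1, -0.7]
opening: 0.0099
grip_force: 20.0
```

Run:
```python
from cell import *
from h import *
np.set_printoptions(suppress=True)
o=observe();print({k:np.round(o[k],4).tolist() for k in("tool_pos","tool_rot","opening","contact_force")})
c=read_camera("side");X=o["tool_pos"]-[0,0,.06];p=c["R"]@X+c["t"];u,v=int(c["fx"]*p[0]/p[2]+c["cx"]),int(c["fy"]*p[1]/p[2]+c["cy"]);print(u,v)
cv2.imwrite("pics/s3.png",cv2.resize(c["img"][v-60:v+60,u-80:u+80,::-1],None,fx=5,fy=5))
W=world(c);y=1.700;T=o["tool_pos"];D=W-T;s=D@[np.sin(y),-np.cos(y),0];t=D@[np.cos(y),np.sin(y),0]
m=(abs(s)<.012)&(abs(t)<.07)&(D[...,2]<-.008)&(D[...,2]>-.095)
P=np.stack([s[m],t[m],D[...,2][m]],1);A=np.c_[P[:,1:],np.ones(len(P))]
k=np.linalg.lstsq(A,P[:,0],rcond=None)[0];r=P[:,0]-A@k;g=abs(r)<.003;k=np.linalg.lstsq(A[g],P[g,0],rcond=None)[0]
print(len(P),"s = a t + b z + c",k.round(4),"s at z=-.1",k[2]-.1*k[1],"t rng",np.percentile(P[:,1],[1,99]),"zmin",P[:,2].min())
# comb from side view: top faces
S=W@[np.sin(y),-np.cos(y),0];t2=W@[np.cos(y),np.sin(y),0];h=(abs(W[...,2]-.067)<.005)&(S>.55)&(S<.75)&(t2>.0)&(t2<.15)
H=np.histogram(S[h],np.arange(.57,.73,.002))[0];print(dict(zip(np.arange(570,730,2).tolist(),H.tolist())));print("tool S",T@[np.sin(y),-np.cos(y),0])
```

```text
{'tool_pos': [0.6352, 0.1615, 0.1933], 'tool_rot': [-3.1392, 0.0003, 1.6985], 'opening': 0.0099, 'contact_force': [-0.7096, 0.1036, -0.7265]}
294 154
650 s = a t + b z + c [-0.002   0.0134 -0.0033] s at z=-.1 -0.00460458324278771 t rng [-0.05431265  0.04801567] zmin -0.09478667849566284
{570: 0, 572: 0, 574: 1, 576: 7, 578: 13, 580: 21, 582: 15, 584: 15, 586: 11, 588: 16, 590: 14, 592: 10, 594: 13, 596: 12, 598: 16, 600: 13, 602: 18, 604: 7, 606: 1, 608: 1, 610: 0, 612: 0, 614: 1, 616: 7, 618: 8, 620: 16, 622: 15, 624: 15, 626: 13, 628: 13, 630: 12, 632: 13, 634: 15, 636: 15, 638: 11, 640: 13, 642: 13, 644: 8, 646: 2, 648: 1, 650: 0, 652: 0, 654: 2, 656: 9, 658: 12, 660: 18, 662: 17, 664: 10, 666: 15, 668: 8, 670: 12, 672: 7, 674: 6, 676: 4, 678: 3, 680: 1, 682: 3, 684: 4, 686: 5, 688: 4, 690: 5, 692: 2, 694: 2, 696: 0, 698: 2, 700: 2, 702: 2, 704: 3, 706: 0, 708: 1, 710: 0, 712: 4, 714: 5, 716: 2, 718: 2, 720: 3, 722: 0, 724: 1, 726: 4, 728: 0}
tool S 0.6507515057300497
```

View pics/s3.png

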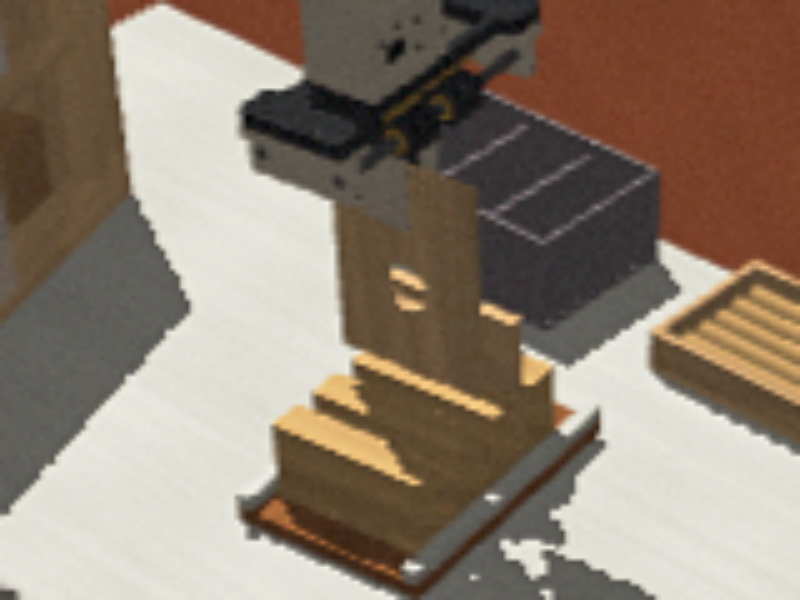

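The panel hangs square above the middle slot, with its bottom edge near crop (410,355). Its offset from the slot centre is under 1 mm. I'll lower it with care.

step_arm(
  plan=[
    [0.9,0,0,0.008,0],
    [0.9,0,0,0.016,0],
    [0.9,0,0,0.02,0],
    [0.9,0,0,0.023,0],
    [0.9,0,0,0.026,0],
    [0.9,0,0,0.029,0],
    [0.9,0,0,0.032,0],
    [0.9,0,0,0.032,0],
  ],
)

```text
time: 8.5
tool_pos: [0.6355, 0.1626, 0.1624]
tool_rot: [-3.141, 0.0, 1.7]
contact_force: [0.1, -0.2, -1.4]
opening: 0.01
grip_force: 20.0
```

step_arm(
  plan=[
    [0.9,0,0,0.004,0],
    [0.9,0,0,0.009,0],
    [0.9,0,0,0.014,0],
    [0.9,0,0,0.019,0],
    [0.9,0,0,0.023,0],
    [0.9,0,0,0.027,0],
    [0.9,0,0,0.031,0],
    [0.9,0,0,0.033,0],
    [0.9,0,0,0.033,0],
  ],
)

```text
time: 9.62
tool_pos: [0.6356, 0.1626, 0.1295]
tool_rot: [-3.141, 0.0, 1.7]
contact_force: [0.5, -0.6, -1.0]
opening: 0.0098
grip_force: 20.0
```

step_arm(
  plan=[
    [0.9,0,0,0.001,0],
    [0.9,0,0,0.002,0],
    [0.9,0,0,0.003,0],
    [0.9,0,0,0.004,0],
    [0.9,0,0,0.0045,0],
    [0.9,0,0,0.0045,0],
  ],
)

```text
time: 10.38
tool_pos: [0.6357, 0.1625, 0.1252]
tool_rot: [-3.142, 0.0, 1.7]
contact_force: [-0.9, -0.2, -1.4]
opening: 0.0099
grip_force: 20.0
```

step_arm(
  plan=[
    [0.9,0,0,0.0005,0],
    [0.9,0,0,0.001,0],
    [0.9,0,0,0.001,0],
  ],
)

```text
time: 10.75
tool_pos: [0.6358, 0.1626, 0.1247]
tool_rot: [3.141, 0.0, 1.7]
contact_force: [-0.6, 0.2, 3.2]
opening: 0.0098
grip_force: 20.0
```

step_arm(
  plan=[
    [0.75,0,0,0,0],
    [0.7,0,0,0,0],
    [0.6,0,0,0,0],
    [0.4,0,0,0,0],
    [0.2,0,0,0,0],
    [-0.1,0,0,0,0],
    [-0.3,0,0,0,0],
    [-0.3,0,0,0,0],
    [-0.3,0,0,0,0],
  ],
)

```text
time: 11.88
tool_pos: [0.6357, 0.1626, 0.1242]
tool_rot: [-3.142, 0.0, 1.7]
contact_force: [0.7, 0.5, -0.6]
opening: 0.0592
grip_force: 0.0
```

step_arm(
  plan=[
    [-0.3,0,0,-0.01,0],
    [-0.3,0,0,-0.04,0],
    [-0.3,0,0,-0.09,0],
    [-0.3,0,0,-0.13,0],
    [-0.3,0,0,-0.14,0],
    [-0.3,0,0,-0.14,0],
    [-0.3,0,0,-0.14,0],
  ],
)

```text
time: 12.75
tool_pos: [0.635, 0.1625, 0.2622]
tool_rot: [-3.138, 0.0, 1.7]
contact_force: [-0.6, 0.1, 0.4]
opening: 0.0597
grip_force: 0.0
```

Run:
```python
from cell import *
from h import *
c=read_camera("side");u,v=294,154
cv2.imwrite("pics/s4.png",cv2.resize(c["img"][v-60:v+60,u-80:u+80,::-1],None,fx=5,fy=5))
W=world(c);m=np.zeros((480,640),bool);m[v-60:v+60,u-80:u+80]=1
D=W-[.6352,.1625,0];y=1.7;s=D@[np.sin(y),-np.cos(y),0];t=D@[np.cos(y),np.sin(y),0];z=W[...,2]
m&=(abs(s)<.02)&(abs(t)<.07)&(z>.075)&(z<.18);P=np.stack([s[m],t[m],z[m]],1)
f=P[P[:,2]<.15];k=np.linalg.lstsq(np.c_[f[:,1:],np.ones(len(f))],f[:,0],rcond=None)[0]
print(k.round(3),"t",np.percentile(P[:,1],[1,99]),"top",np.percentile(P[:,2],99.5))
```

```text
[ 0.001  0.003 -0.004] t [-0.05379512  0.04812985] top 0.16518137480140047
```

View pics/s4.png

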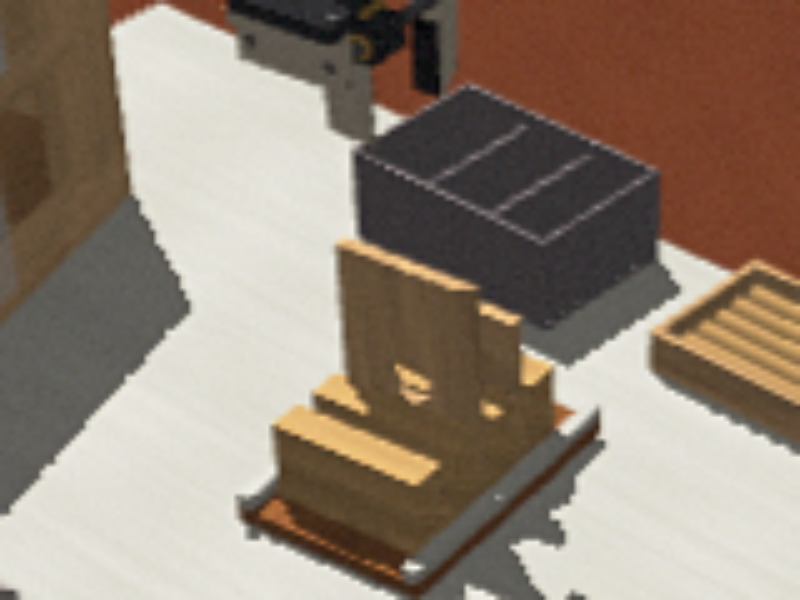

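The panel stands vertical in the middle slot, hole at crop (412,383). Its top is at about 163 mm, so it is on the floor, and the gripper is clear.

```bash
python3 -c "
from cell import *
print(hand_in())"
```

```text
the job is handed in; nothing more can be done
None
```

The front panel is filed upright in the rack's middle slot, hole end up. It rests on the slot floor, roughly centred and released, and the job is handed in; the hand-in returned no verdict.

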